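# Reset the tripped pump through its covered well

## Task

The coolant pump has tripped. On the control box with the sliding cover, push the cover back until the round well under it is clear, reach a closed fingertip down into the well and press the sunken reset button fully down for about half a second, then push the cover fully shut again. Push gently, do not press the button in the square well of the other box, and leave the loose things on the table where they are; nothing is to be picked up.

Things in the scene. Friction and masses are not known exactly. Their poses are not given: they have to be found in the camera images.
- reset_box: Grey control box, fixed, 170 (x) x 96 (y) x 64 mm high, with a steel sliding cover on top between two rails (along x, 73 mm apart, 7 mm wide, 8 mm higher than the box top). Origin: centre of its underside; x axis: the way the cover opens, roughly away from the robot; z up. A short cable gland sticks out of its +x end.
- well_mouth (a point): Centre of the mouth of the round well under the cover, level with the box top, 64 mm above the table, 45 mm from the box's centre towards -x. The well is 47 mm in diameter and 36 mm deep, the reset button at its bottom. Axes as the box.
- reset_key_top (a point): Centre of the top of the reset button: a black cap 24 mm in diameter standing at the middle of the well. Its top is 25 mm below the well's mouth when released, and moves with the button.
- reset_key (a joint): Travel of the reset button, m: 0 released, 0.006 fully down. It springs back; it takes 2 N to start and 6 N to bottom.
- cover (a joint): Position of the sliding cover, m: 0 shut (centred over the well), 0.070 fully open (stop); starts 0 to 0.012. Opens along the box's +x, stays where it is left, takes about 2 N to slide. A steel plate 68 (x) x 64 (y) mm, upper face 5 mm above the box top; the well is wholly clear from about 0.058.
- cover_rib (a point): Middle of the upper edge of the cover's push rib, moves with the cover. The rib stands upright across the middle of the cover: 10 mm thick along the box's x, 44 mm long along y, its upper edge 26 mm above the box top (21 mm above the cover plate). Push its -x face to open, its +x face to shut.
- start_box: The other control box, not to be operated: grey, fixed, also 170 x 96 x 64 mm, no cover, with a square well 47 x 47 mm, 24 mm deep, framed by a thin bezel, 30 mm from its centre towards -x. Origin: centre of its underside; x roughly away from the robot. Either box may be the left one.
- start_key (a joint): Travel of the button in the square well of the other box, m: 0 released, 0.006 fully down. Must stay released.
- specimen_a: Bystander: loose black cylinder 30 mm in diameter, 20 mm high, on the table near its front edge. Origin: centre of its underside.
- specimen_b: Bystander: loose black cylinder 30 mm in diameter, 20 mm high, on the table near its front edge, to the right. Origin: centre of its underside.
- syringe: Bystander: loose paste syringe lying flat near the table's front edge, to the left, 28 x 126 x 19 mm, long axis along its y. Origin: centre of its underside.
- petri: Bystander: loose shallow clear dish 56 mm in diameter, 14 mm high, on the table beyond the boxes. Origin: centre of its underside.

How it is judged (in metres and radians):
On the way, in this order (a step that is already met when the one before it is completed fails the run):
1. the cover is pushed back, clear of the well (open by more than 50 mm) (value of joint cover above 0.05 m), for 0.1 s.
2. the reset button in the well is pressed down (more than 4.5 of 6 mm) for 0.3 s (value of joint reset_key above 0.0045 m), for 0.3 s.
At the end, for the whole second after the job is handed in: The cover is shut to within 5 mm and at rest, and both buttons are released (within 1 mm) (value of joint cover below 0.005 m and velocity of joint cover between -0.005 and 0.005 m/s and value of joint each of reset_key, start_key below 0.001 m); the robot touches nothing.
It fails at once if the button in the square well of the other box is pressed (more than 2 mm) (value of joint start_key above 0.002 m).
It fails at once if the fingers or the arm push or squeeze the reset box, its cover or its button with more than 45 N (contact force between any of the fingers, the arm and reset_box above 45 N).
It fails at once if a loose bystander is moved or lifted by more than 20 mm (distance of any of specimen_a, specimen_b, syringe, petri from where it was at the start of the episode above 0.02 m).
It also fails if it takes over 48 s, if anything falls off the work surface, if the arm or the gripper's body presses on something with over 40 N, if the wrist force passes 120 N, or if a joint passes its speed limit or range.

## Robot

A 7-joint arm with a two-finger parallel gripper is mounted at the origin on a cart in front of the work surface, level with it; the furniture and walls round the work are solid. World frame = base frame: x ahead of the robot, y to its left, z up, the work surface at z = 0. Lengths are in m, angles in degrees, forces in N, time in s.
With the tool pointing down it reaches from about 0.4 to 0.85 m from the base axis. Payload 10.4 kg.
Tool frame: the origin (TCP) lies between the finger pads; the fingertips stand env.finger_overhang ahead of it and the grasp point (between the pads) lies 3 mm ahead of it (env.finger_overhang is the distance from the TCP to the fingertips, in m); z points along the fingers, y is the line along which they close (so a half turn about z gives the same grasp; the last joint's range is limited). The gripper opens to 85 mm and grips with 20 to 120 N. Pads are 22 mm wide; open, the fingers measure 114 mm over their backs; the gripper's body (76 mm by 85 mm) begins 54 mm behind the grasp point. The pads swing forward as they close: fully open they stand 13 mm farther back than shut.
Start: joints at [-1.295, 19.034, -3.707, 83.658, 1.238, 77.344, -5.071], TCP at [0.625, 0, 0.253] pointing down, gripper open.
Joint ranges: [-148.97, 148.97], [-28.65, 121.19], [-84.17, 76.75], [9.2, 138.47], [-72.65, 252.65], [3.7, 117.97], [-149.18, 149.18]. Speed limits (degrees/s): [127.2, 127.2, 159.86, 159.86, 180, 180, 180].

## Interface

Orientations are given as [roll, pitch, yaw] about the fixed x, y, z axes, in that order (R = Rz(yaw) Ry(pitch) Rx(roll)).
In Python, from rig import env, grip, viewer, close_job gives the robot as it stands. Calls block until the motion is done:
- env.move_pose(position, orientation): joint-space move of the TCP to a pose.
- env.line_to(position, attitude=None, v=0.15): straight line of the TCP; attitude=None keeps the orientation; v is the mean speed in m/s.
- env.set_joints(angles): joint-space move.
- grip(opening, grasp_force=None): finger opening in m; grasp_force is the grip in N (None keeps the last); returns when the fingers have stopped.
- env.sleep(seconds).
- env.inverse_kinematics(position, orientation): joint angles nearest the present ones, or None.
- viewer.get_image(name): name is "scene" or "side" or "wrist"; returns a dict with "color" (420x560x3 uint8, blue, green, red), "depth" (420x560 float32, m along the optical axis (not along the pixel's ray), 0 where there is no reading), "vertical_fov" (degrees; the focal length in pixels is half the picture's height over the tangent of half this angle, whatever the lens; pixels are square), "cx", "cy" (the principal point, pixels), "k1" (the pictures are not rectified: a ray, as slopes to the right and down, at radius r is drawn at 1 + k1 r^2 times it, then the intrinsics apply), "position" and "orientation" of the camera in the world. Camera axes: x right, y down, z forward; pixel columns grow to the right and rows downward; lengths in m; the calibration is good to about 2 mm. A picture is of the moment at which its call begins.
A pose or a line that the arm cannot do raises env.Unreachable and nothing moves.
- close_job(): hands the job in; it is judged then, once.
Readings, each from a call of its own:
- env.current_clock(): time.
- env.current_joint_positions(): joint angles.
- env.current_joint_velocities(): joint speeds.
- env.current_joint_efforts(): joint torques, N m.
- env.current_ee_pos(): TCP position.
- env.current_orientation(): TCP orientation.
- env.current_force(): force on the tool from outside, world axes, zero at the start.
- env.current_wrist_torque(): the same for the moment, N m.
- env.current_gripper_width(): finger opening in m.
- env.current_gripper_force(): force on a finger pad.
Only numpy, scipy, OpenCV 4.12 (cv2) and the standard library are available. Lean on these libraries where they do the work, as an engineer would, in place of code of your own. Each camera call takes 0.05 s, during which the arm holds its last target. There are 200 camera calls.

## Working session

There is one attempt and no reset: what is moved stays moved. The work goes in short steps, each a Python script; the robot and the scene stay as the last script left them, time stands still between calls to the robot, and variables do not carry over. Pictures are saved under pics/ and viewed, at most 10 in all, crops included, and the job is handed in when it is done.

```bash
mkdir -p pics; ls
cat > h.py <<'E'
import numpy as np, cv2
from rig import env, grip, viewer, close_job
from scipy.spatial.transform import Rotation as Rot
def R(o): 
    o=np.array(o,float)
    return o if o.shape==(3,3) else (Rot.from_quat(o).as_matrix() if o.size==4 else Rot.from_euler('xyz',o,degrees=True).as_matrix())
def K(d):
    f=d["color"].shape[0]/2/np.tan(np.radians(d["vertical_fov"])/2)
    return np.array([[f,0,d["cx"]],[0,f,d["cy"]],[0,0,1.]])
def rays(d,uv):
    # drawn radius = r*(1+k1 r^2): OpenCV's model
    n=cv2.undistortPoints(np.array(uv,float).reshape(-1,1,2),K(d),np.array([d["k1"],0,0,0.]))[:,0]
    return np.c_[n,np.ones(len(n))]
def onplane(d,uv,z):
    r=rays(d,uv)@R(d["orientation"]).T; p=np.array(d["position"])
    return p+r*((z-p[2])/r[:,2])[:,None]
def cloud(d):
    h,w=d["depth"].shape; v,u=np.mgrid[:h,:w]
    r=rays(d,np.c_[u.ravel(),v.ravel()])*d["depth"].reshape(-1,1)
    return (r@R(d["orientation"]).T+np.array(d["position"])).reshape(h,w,3)
E
python3 - <<'E'
from h import *
import pickle
D={}
for n in ("scene","side","wrist"):
    d=viewer.get_image(n); D[n]=d; cv2.imwrite(f"pics/{n}0.png",d["color"])
    print(n,d["position"],d["orientation"],d["vertical_fov"],d["cx"],d["cy"],d["k1"],(d["depth"]>0).mean())
pickle.dump(D,open("d0.pkl","wb"))
print(env.finger_overhang,env.current_orientation(),env.current_clock(),env.current_ee_pos())
E
```

```text
pics
scene [ 0.08541746 -0.54340011  0.59704764] [-1.25852024e+02  1.83695721e-03 -3.87518898e+01] 53.08871238582134 277.74702082315025 207.58363581255443 -0.015628260105239156 0.9959481292517007
side [ 0.46087286 -0.89419932  0.70364943] [-125.91332428   -0.88146272   -4.95432233] 50.113922759097946 282.71805472469254 216.51270103367315 -0.058407013699372734 0.9960671768707483
wrist [0.62421588 0.08405206 0.37390851] [ 1.60942430e+02  9.07976123e-02 -1.10342841e-02] 70.40138293983019 281.1968042489596 209.88849115620405 -0.007816202578612878 0.9959523809523809
0.022 [-1.79939723e+02  4.10937261e-03  8.99992188e+01] 0.15 [ 6.24740469e-01 -3.58614780e-05  2.52728684e-01]
```

View pics/scene0.png

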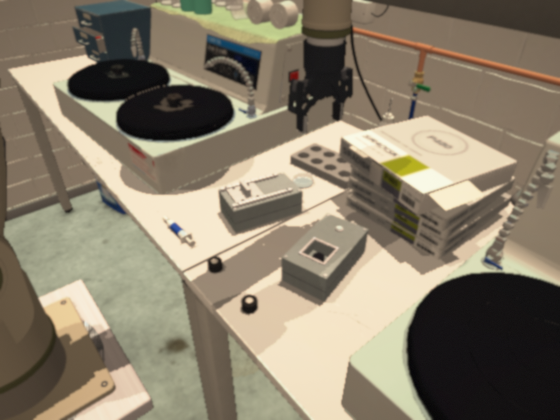

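View pics/wrist0.png

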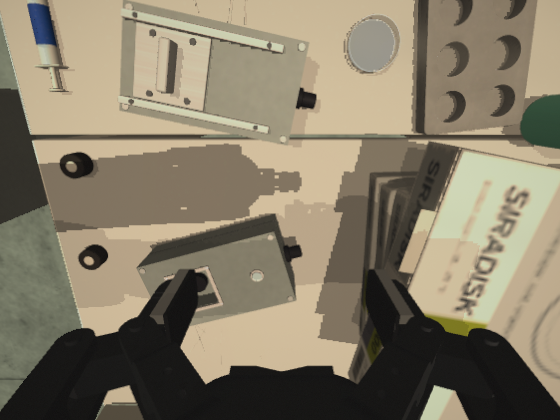

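The scene view shows the covered box to the left at about (260,200) and the square-well box at (325,255). In the wrist view the covered box spans (120–310, 0–140), its rib is near (166,65) and its +x gland is at (306,99). The open box is centred near (215,270).

Run:
```python
from h import *
import pickle
D=pickle.load(open("d0.pkl","rb"))
def rect(P):
    (c,s,a)=cv2.minAreaRect(P[:,:2].astype(np.float32)*1000); 
    return np.round(c,1),np.round(s,1),round(a,2)
for n in ("wrist","side","scene"):
    P=cloud(D[n]); x,y,z=P[...,0],P[...,1],P[...,2]
    reg=(x>.35)&(x<.75)&(y>-.02)&(y<.3)
    m=(reg&(z>.055)&(z<.11)).astype(np.uint8)
    k,l,st,_=cv2.connectedComponentsWithStats(m)
    i=1+np.argmax(st[1:,4]); b=l==i
    Q=P[b]; print(n,"all",rect(Q),st[i])
    for lo,hi in((.058,.067),(.0705,.076),(.084,.1)):
        q=P[b&(z>lo)&(z<hi)]; 
        if len(q)>5: print(lo,hi,len(q),rect(q),np.median(q[:,2]),q.mean(0))
    m=((x>.4)&(x<.7)&(y<-.02)&(y>-.25)&(z>.055)&(z<.075)).astype(np.uint8)
    if n!="wrist":print("start",rect(P[m>0]))
# ray based: corners of rails/rib in wrist, approx
w=D["wrist"]
print(onplane(w,[[125,3],[283,47],[121,104],[268,130]],.072)) 
im=cv2.resize(w["color"][0:150,110:320],None,fx=3.8,fy=3.8,interpolation=cv2.INTER_CUBIC); cv2.imwrite("pics/wc.png",im)
```

```text
wrist all (array([556.1, 111.3]), array([ 97. , 171.2]), 78.28) [  118     0   192   145 19566]
0.058 0.067 11189 (array([556.1, 111.3]), array([ 97. , 171.2]), 78.28) 0.06476916065942673 [0.57568839 0.10981742 0.06477309]
0.0705 0.076 3571 (array([546.9, 113.2]), array([ 80.7, 145.7]), 78.21) 0.07236192250942336 [0.54066897 0.11806405 0.07228618]
0.084 0.1 746 (array([520.7, 118.7]), array([44.1, 10.9]), 78.23) 0.09042043432319746 [0.52172662 0.11891726 0.08998602]
side all (array([565.6, 284.7]), array([369.3,  18.8]), 3.05) [ 217  140  125   24 1962]
0.058 0.067 322 (array([566.9, 285.5]), array([364.7,  13.9]), 4.1) 0.06228590809232748 [0.55951307 0.28529689 0.06243731]
0.0705 0.076 202 (array([565. , 287.6]), array([364.9,  15. ]), 3.6) 0.07335323013455763 [0.55874587 0.28536271 0.07335124]
0.084 0.1 576 (array([565.2, 284.7]), array([368.6,  18.8]), 3.05) 0.09193856299097186 [0.55702593 0.28493814 0.09198277]
start (array([ 546.8, -118.6]), array([171.4, 102. ]), 15.65)
scene all (array([564.5, 285.3]), array([370.9,  29.1]), 0.04) [ 149  123  127   66 2402]
0.058 0.067 374 (array([563.7, 287. ]), array([363. ,  24.4]), 0.25) 0.06240619025887956 [0.54360081 0.28592679 0.06243515]
0.0705 0.076 229 (array([564.4, 286.8]), array([366.7,  23.7]), 0.48) 0.07320272642434167 [0.54296116 0.28572102 0.07326534]
0.084 0.1 705 (array([564.6, 286. ]), array([370.9,  27.3]), 0.09) 0.09204125378816619 [0.54377788 0.28552205 0.09199365]
start (array([ 548.1, -117.3]), array([174.1,  97.8]), 15.9)
[[0.48784936 0.1701578  0.072     ]
 [0.62537781 0.13558136 0.072     ]
 [0.47008644 0.08715397 0.072     ]
 [0.61076685 0.06279841 0.072     ]]
```

View pics/wc.png

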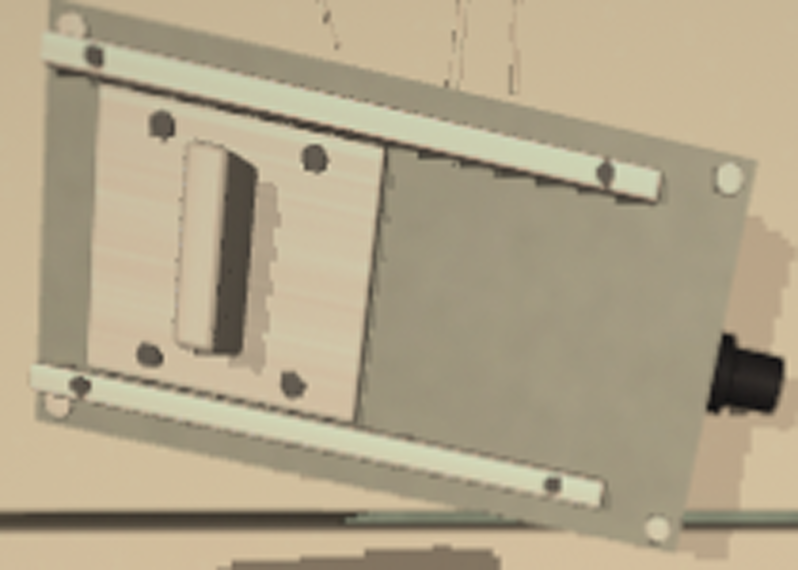

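The box is centred at (0.5561, 0.1113) with yaw −11.75°, and the rib sits at s = −36 mm, so the cover is about 9 mm open. Next I'll open it, watching the force.

```bash
cat >> h.py <<'E'
C=np.array([.5561,.1113]); YAW=-11.75; a=np.radians(YAW); U=np.array([np.cos(a),np.sin(a)]); V=np.array([-U[1],U[0]])
ORI=[180,0,90+YAW]
def P(s,z,t=0): return [*(C+U*s/1000+V*t/1000),z/1000]   # mm in, box frame; z of fingertip
def T(s,ztip,t=0): return P(s,ztip+env.finger_overhang*1000,t)
def where():
    p=np.array(env.current_ee_pos()); d=p[:2]-C; return np.round([d@U*1000,d@V*1000,(p[2]-env.finger_overhang)*1000],1)
def F():
    f=np.array(env.current_force()); return np.round([f[:2]@U,f[:2]@V,f[2]],2)
E
python3 - <<'E'
from h import *
grip(0.0,30)
env.move_pose(T(-72,140),ORI); print(where(),F(),env.current_clock())
env.line_to(T(-72,77),v=.1); env.sleep(.2); f0=F(); print(where(),f0)
s=-72; 
while s<-45:
    s+=3; env.line_to(T(s,77),v=.05); f=F()-f0
    if abs(f[0])>1.2 or abs(f[2])>8: break
print("contact",s,where(),f,env.current_clock())
d=viewer.get_image("side"); cv2.imwrite("pics/s1.png",cv2.resize(d["color"][120:300,180:420],None,fx=3,fy=3))
E
```

```text
[-70.6  -0.4 140.9] [ 0.35 -0.51 -0.15] 1.7667
[-71.6   0.2  77.7] [ 0.13 -0.13 -0.38]
contact -45 [-44.7   0.   77. ] [-0.86  0.53  0.39] 5.0
```

View pics/s1.png

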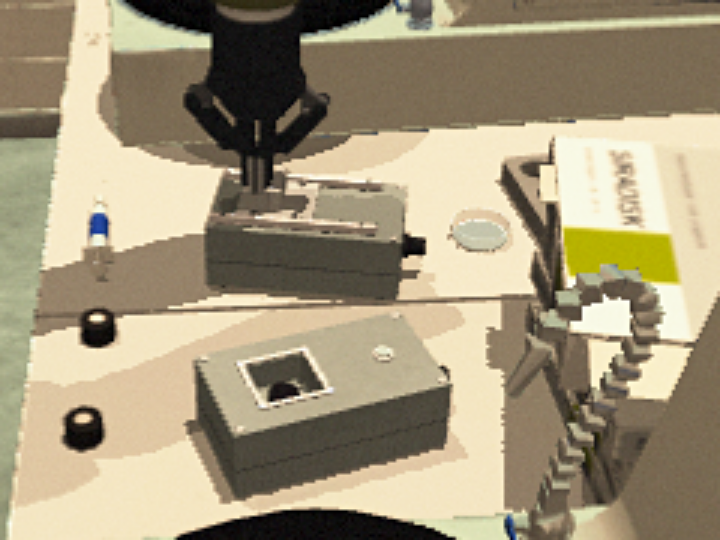

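The side view shows the closed fingers (about (255,170) in the crop) at the rib. They're already close or pushing, and nothing else is near. Continuing the push.

Run:
```python
from h import *
s=-45; L=[]
while s<12:
    s+=3; env.line_to(T(s,77),v=.06); f=F(); L.append((s,*f))
    if abs(f[0])>7: break
print(L[::3],L[-3:],where())
s0=where()[0]
env.line_to(T(s0-6,77),v=.08); env.line_to(T(s0-6,150),v=.2)
env.move_pose(T(-45,150),ORI); env.sleep(.2)
d=viewer.get_image("wrist"); print(env.current_clock())
import pickle; pickle.dump(d,open("d1.pkl","wb")); cv2.imwrite("pics/w1.png",d["color"])
Q=cloud(d); dd=Q[...,:2]-C; S=dd@U*1000; Tt=dd@V*1000; z=Q[...,2]
m=(z>.084)&(z<.095)&(abs(Tt)<30)&(S>-60)&(S<60); print("rib s",m.sum(),np.percentile(S[m],[2,50,98]),np.percentile(Tt[m],[2,50,98]))
m=(z<.058)&(z>.02)&(abs(Tt)<35)&(S>-75)&(S<0); print("well",m.sum(),np.percentile(S[m],[1,99]),np.percentile(Tt[m],[1,99]))
m&=(z>.034)&(z<.044); print("cap",m.sum(),S[m].mean(),Tt[m].mean(),np.median(z[m]),np.percentile(S[m],[3,97]),np.percentile(Tt[m],[3,97]))
```

```text
[(-42, np.float64(-1.18), np.float64(-0.15), np.float64(0.35)), (-33, np.float64(-0.16), np.float64(0.42), np.float64(-0.14)), (-24, np.float64(-0.19), np.float64(0.37), np.float64(-0.05)), (-15, np.float64(-0.49), np.float64(-0.62), np.float64(-0.74)), (-6, np.float64(-0.49), np.float64(0.74), np.float64(-0.28)), (3, np.float64(0.64), np.float64(-0.08), np.float64(0.18))] [(3, np.float64(0.64), np.float64(-0.08), np.float64(0.18)), (6, np.float64(-0.56), np.float64(0.65), np.float64(-0.06)), (9, np.float64(-7.78), np.float64(-0.47), np.float64(4.23))] [ 7.8  0.1 76.7]
10.875
rib s 861 [20.34901076 24.21285884 29.7038651 ] [-19.35033342   2.82548274  22.29457771]
well 2226 [-67.5293448  -21.44760442] [-23.13801061  13.54412578]
cap 792 -44.64581670683719 -4.240206487043816 0.03954762165836248 [-65.18961283 -23.73926352] [-22.78741615  11.01747429]
```

View pics/w1.png

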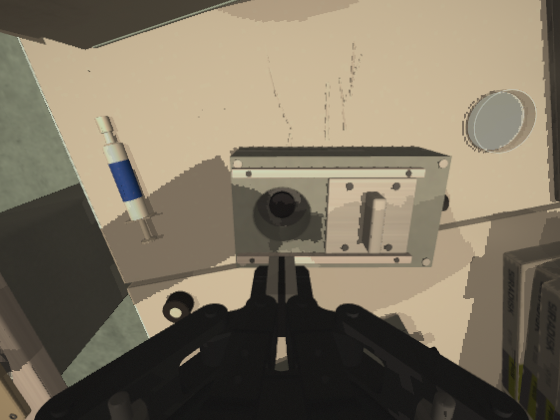

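The well is fully clear: mouth around (280,212), cap at (282,205). The cover is at its stop (rib near (377,225), s≈25). The well measures centred at s≈−44.6, t≈0.3. Pressing next.

Run:
```python
from h import *
env.line_to(T(-44.7,80,.2),v=.12); env.sleep(.2); f0=F()
env.line_to(T(-44.7,44,.2),v=.06); print(where(),F()-f0)
z=44; L=[]
while z>29:
    z-=1.; env.line_to(T(-44.7,z,.2),v=.03); env.sleep(.05); f=F()-f0; L.append((z,where()[2],f[2],np.hypot(*f[:2]).round(1)))
    if f[2]>11 or np.hypot(*f[:2])>10: break
for l in L: print(*l)
env.sleep(.6); print(where(),F()-f0)
env.line_to(T(-44.7,150,.2),v=.15); print(F(),env.current_clock())
```

```text
[-44.6   0.3  44.1] [ 0.68 -0.14 -0.53]
43.0 43.2 -0.14999999999999997 0.9
42.0 42.0 -0.24999999999999997 0.9
41.0 40.9 -0.18999999999999997 0.7
40.0 40.0 -1.1600000000000001 0.5
39.0 39.2 1.8399999999999999 0.5
38.0 38.1 1.7199999999999998 0.5
37.0 37.1 3.26 1.0
36.0 36.1 3.8699999999999997 1.9
35.0 35.1 4.23 1.4
34.0 34.1 4.87 1.5
33.0 33.2 6.0600000000000005 0.5
32.0 33.0 15.48 3.8
[-44.5   0.3  33. ] [-3.32 -2.08 15.44]
[-0.31  0.13 -0.28] 17.6917
```

The button bottomed (the force rose from 6 to 15 N at 33 mm) and was held for over 0.6 s. Now shutting the cover.

Run:
```python
from h import *
env.move_pose(T(60,130),ORI); env.line_to(T(60,77),v=.1); env.sleep(.1); f0=F(); print(where())
env.line_to(T(45,77),v=.08)
s=45; L=[]
while s>-36:
    s-=3 if s>-21 else 1; env.line_to(T(s,77),v=.06); f=F()-f0; L.append((s,*np.round(f,1)))
    if abs(f[0])>7: break
print(*L[::6],*L[-3:],where(),sep="\n")
s0=where()[0]
env.line_to(T(s0+8,77),v=.06); env.line_to(T(s0+8,150),v=.2); env.move_pose(T(-45,160),ORI); env.sleep(.3)
d=viewer.get_image("wrist"); print(env.current_clock(),F()); cv2.imwrite("pics/w2.png",d["color"])
Q=cloud(d); dd=Q[...,:2]-C; S=dd@U*1000; Tt=dd@V*1000; z=Q[...,2]
m=(z>.087)&(z<.095)&(abs(Tt)<30)&(S>-70)&(S<60); print("rib s",m.sum(),np.percentile(S[m],[2,50,98]))
```

```text
[60.5  0.3 77.9]
(42, np.float64(-1.3), np.float64(1.2), np.float64(-0.5))
(24, np.float64(-0.8), np.float64(1.4), np.float64(-0.7))
(6, np.float64(-1.0), np.float64(1.7), np.float64(-0.9))
(-12, np.float64(-0.7), np.float64(0.3), np.float64(-0.6))
(-24, np.float64(-0.9), np.float64(1.2), np.float64(-2.3))
(-26, np.float64(3.3), np.float64(1.6), np.float64(-2.4))
(-27, np.float64(6.9), np.float64(1.5), np.float64(-6.0))
(-28, np.float64(10.7), np.float64(2.0), np.float64(-7.9))
[-26.1  -0.1  77.3]
28.0 [0.29 0.32 0.07]
rib s 690 [-49.47648024 -44.2103373  -39.6478531 ]
```

View pics/w2.png

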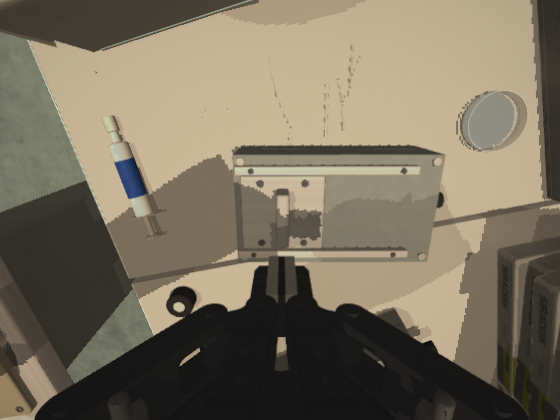

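The cover is shut: the rib is near (282,220), s≈−44.5, against its stop. The bystanders are undisturbed and the arm is clear.

```bash
python3 -c "
from rig import close_job
print(close_job())"
```

```text
the job is handed in; nothing more can be done
None
```

I opened the cover to its stop, held the reset button fully down for over 0.6 s and pushed the cover shut again, then handed the job in at about 28 s; peak measured force was about 15 N, the other box was never approached, and no verdict came back.

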